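# Put the bike light away in its slotted clip

### The job

Put the bicycle light away: pick it up by the barrel and slide its flanged tail into the slot of the grey clip on the shelf, so that the flange goes in behind the slotted plate, and push it on gently until the orange tongue has sprung up behind the flange. The clip is brittle plastic, so stop pushing as soon as the light is home, and leave the light standing upright in the clip with the rest of the shelf undisturbed.

Things in the scene. Friction and masses are not known exactly. Their poses are not given: they have to be found in the camera images.
- light_center (a point): Bicycle light (loose, 60 to 130 g): upright black barrel 24 mm in diameter with a red lens on top, 80 mm tall in all, standing on its grey tail flange (38 mm diameter, 5 mm thick, the bottom of the light). This point is on its axis half-way up, 40 mm above the flange's underside; z along the barrel. It is round: yaw means nothing.
- clip: Grey bicycle light clip fixed on the shelf. Pose of its dark foot rail (128 x 64 x 4 mm); origin on the shelf top; x = direction a light is slid in, z up. A lighter grey slotted slide is clamped on the rail at a setting d, anywhere from -12 to +12 mm along x: d is NOT reported, feel for it. It does not shift under the loads allowed. The clip cracks above 14 N of contact force from the light; 6 N of push is plenty.
- clip_mouth (a point): Mouth of the clip at d = 0 (38 mm to -x of clip, on the slot's middle line, at floor height; all x here shift by d). Flat floor 8 mm above the shelf, from 12 mm before the mouth to the back wall. Slotted plate over it: underside 15.5 mm, top 20.5 mm above the shelf; slot 27 mm wide, open to -x, flared over the 10 mm before the mouth; side walls 42 mm apart under the plate.
- clip_home (a point): Point on the clip floor (8 mm above the shelf, over the origin of clip) where the light's axis stands when home if d = 0; with a setting d it is d farther along the clip's x. There the flange meets a rigid back wall 19 mm beyond. The light counts as home with its axis there or up to 1.5 mm short.
- tongue (a joint): Orange sprung catch 10 mm wide in the middle of the clip floor: 0 = up (4 mm above the floor), 0.004 m = pressed level. Ramp rising from 31 to 23 mm before the home point, catching face 20.5 mm before it. The entering flange presses it down (some 2 to 4 N of push); it stays down under the flange and springs up only behind it, within 1.5 mm of the back wall.
- shelf: White MDF entry shelf unit standing on the table, 300 mm deep (x), 900 mm wide (y), top at 150 mm; origin at the centre of its underside. Its tilt-out front, towards the robot, stands somewhat open and is of no concern. Everything below stands on its top.
- key_box: Bystander: clear acrylic open box with keys, 90 x 130 x 55 mm, origin at the centre of its underside.
- coin_cup: Bystander: copper coin cup, 70 mm across the rim, 70 mm tall, origin at the centre of its underside.
- stopper: Bystander: green glass bottle stopper standing on its head, 44 mm across, 58 mm tall, origin at the centre of its underside.
- padlock: Bystander: brass padlock lying flat, 45 x 42 x 20 mm body with the steel shackle reaching to 56 mm along its x, origin under the body's centre.
- glasses_case: Bystander: dark blue spectacle case, 62 x 160 x 42 mm, origin at the centre of its underside.
- mini_pump: Bystander: bicycle pump lying along y, 200 mm long, 26 mm high, origin under its middle.
- bar_clamp: Bystander: grey handlebar clamp ring lying flat, 42 mm across, 18 mm high, origin under the ring's centre.
Things that resemble listed ones, but are neither listed nor needed, are in the scene too. What is shaped like the part that bears light_center but yellow is not meant.

How it is judged:
By the outcome, as a careful person would: the job done as asked, in the order asked, and still so for the second after the job is handed in, with the robot touching nothing.
It also fails if it takes over 56 s, if anything falls off the work surface, if the arm or the gripper's body presses on something with over 40 N, if the wrist force passes 120 N, or if a joint passes its speed limit or range.

### The arm

A 6-joint arm with a two-finger parallel gripper is mounted at the origin on the work surface. World frame = base frame: x ahead of the robot, y to its left, z up, the work surface at z = 0. Lengths are in mm, angles in rad, forces in N, time in s.
With the tool pointing down it reaches from about 350 to 725 mm from the base axis. Payload 6 kg.
Tool frame: the origin (TCP) lies at the very end of the fingers, on their centre line; the grasp point (between the pads) lies 19 mm behind it; z points along the fingers, y is the line along which they close (so a half turn about z gives the same grasp; the last joint's range is limited). The gripper opens to 85 mm and grips with 20 to 120 N. Pads are 22 mm wide; open, the fingers measure 114 mm over their backs; the gripper's body (76 mm by 85 mm) begins 54 mm behind the grasp point. The pads swing forward as they close: fully open they stand 13 mm farther back than shut.
Start: joints at [1.551, 0.04, 0.085, 0, -1.615, -0.334], TCP at [207.852, 562.824, 231.261] pointing down, gripper open.
Joint ranges: [-2.56, 2.56], [-1.29, 2.01], [-1.08, 1.49], [-3.29, 1.98], [-2.81, -0.18], [-2.99, 2.99]. Speed limits (rad/s): [2.57, 2.57, 3.01, 3.14, 3.14, 3.14].

### API

Orientations are given as a unit quaternion [w, x, y, z].
In Python, from bench import get_state, camera, camera_info, job_done gives the robot as it stands.
- The arm moves only by the tool drive_tool, never from a script. Its argument "increments" is a list of rows, each an object with "xyz": the shift along the tool's x, y, z in mm, a list of three; "yaw": the turn about the tool's z in rad. In form: [{"xyz": [tx, ty, tz], "yaw": yaw}, ...]. A call has exactly 5 rows; each row is the pose to reach, as a shift and turn from the pose commanded when the call began, along the tool's axes at that moment; what a row does not reach only later rows make up. A row lasts 1/12 s, in which the tool goes at most 41.7 mm and 7.16 degrees, less where a joint would pass 70% of its speed; a pose out of reach is approached as far as the arm can. A call with a gripper value outside its range is refused whole. "gripper" is the closure in counts, from 0 (fully open) to 255 (shut), set as the call begins (left out, the last holds). The fingers move at their own pace and stop on an object; "newtons" is the grip in N (left out, the last holds). Time passes only in rows, so rows that repeat a pose let the fingers close, or fill a call up. It gives the time, the measured TCP pose, the force, the opening and the grip force at its end, in the units of the state.
- get_state(): the state, without advancing time (a new reading comes with each control period).
- camera(name): name is "scene" or "top"; returns the picture (384x512x3 uint8, red, green, blue); there is no depth.
- camera_info(name): a dict with "fx", "fy", "cx", "cy" (pixels), "k1" (the pictures are not rectified: a ray, as slopes to the right and down, at radius r is drawn at 1 + k1 r^2 times it, then the intrinsics apply), "origin" and "rotation" of the camera in the world. Camera axes: x right, y down, z forward; pixel columns grow to the right and rows downward; lengths in mm; the calibration is good to about 2 mm. A picture is of the moment at which its call begins. camera_info takes no time and is no camera call.
- job_done(): hands the job in; it is judged then, once.
The state is a dict: "time": time; "qpos": joint angles; "qd": joint speeds; "joint_efforts": joint torques, N m; "eef_pos": TCP position; "eef_rot": TCP orientation; "contact_force": force on the tool from outside, world axes, zero at the start; "wrist_torque": the same for the moment, N m; "opening": finger opening in mm; "gripper_force": force on a finger pad.
Only numpy, scipy, OpenCV 4.12 (cv2) and the standard library are available. Lean on these libraries where they do the work, as an engineer would, in place of code of your own. Each camera call takes 0.05 s, during which the arm holds its last target. There are 200 camera calls.

## Working session

There is one attempt and no reset: what is moved stays moved. The work goes in short steps, Python scripts to look and compute and a tool call to move; the robot and the scene stay as the last step left them, time stands still between calls to the robot, and variables do not carry over. Pictures are saved under pics/ and viewed, at most 10 in all, crops included, and the job is handed in when it is done.

Besides the shell and the picture viewer there is one more tool, called as a command line: name --argument value ..., lists and objects as JSON in quotes. drive_tool: Moves the arm, as the interface text tells. Its arguments: {"type":"object","properties":{"increments":{"type":"array"},"gripper":{"type":"number"},"newtons":{"type":"number"}},"required":["increments"]}

```bash
mkdir -p pics; ls; python3 - <<'E'
from bench import *
import cv2
for n in("scene","top"):
    im=camera(n); cv2.imwrite(f"pics/{n}0.png",im[:,:,::-1]); print(n,camera_info(n))
print(get_state())
E
```

```text
pics
scene {'fx': 369.88216827561496, 'fy': 369.88216827561496, 'cx': 257.7127269024058, 'cy': 191.11201987594262, 'k1': -0.00940287791300429, 'origin': array([ 905.33504018,  525.91131052, 1022.54092986]), 'rotation': array([-0.07523472,  0.2383737 ,  0.93187528, -0.26291856])}
top {'fx': 356.7107550063678, 'fy': 356.7107550063678, 'cx': 252.12792649003552, 'cy': 192.6614248066419, 'k1': 0.008138875100173184, 'origin': array([ 483.71220589,   67.09667244, 1291.78198469]), 'rotation': array([-0.0349724 ,  0.71395729, -0.69810584,  0.04111148])}
{'time': 0.1, 'qpos': array([ 1.55070585e+00,  4.07626343e-02,  8.39128377e-02, -4.03429207e-04,
       -1.61551829e+00, -3.33746553e-01]), 'qd': array([-0.00115333, -0.00163768,  0.00045515,  0.00194681,  0.00163131,
       -0.00065543]), 'joint_efforts': array([-4.38184026e-03, -3.69347763e+01,  3.48281121e+01,  6.95162684e+00,
       -4.51017637e-03,  2.52332811e-06]), 'eef_pos': array([207.70391934, 562.58248321, 230.37470639]), 'eef_rot': array([ 8.07708225e-04,  9.84391933e-01, -1.75988248e-01, -7.63036769e-05]), 'contact_force': array([-1.10165838, -0.24061154, -0.52618178]), 'wrist_torque': array([0.02233177, 0.04518551, 0.02451931]), 'gripper_force': 0.0, 'opening': 85.33177814866532}
```

View pics/scene0.png

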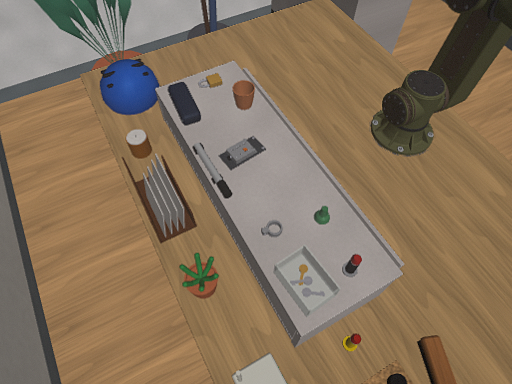

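View pics/top0.png

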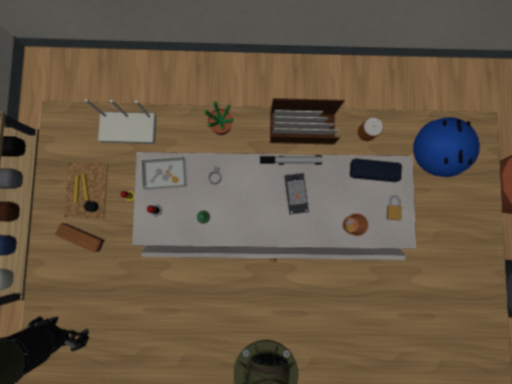

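Candidates for the light are the black-barrelled one with the red lens (scene (352,264), top (153,210), on the shelf) and the yellow one (scene (352,342), top (127,195), off the shelf). I choose the black one on the shelf. The clip is at scene (243,151), top (297,193). Next I take a close crop to check the choice.

```bash
cat > h.py <<'E'
import numpy as np,cv2
from bench import *
from scipy.spatial.transform import Rotation as R
def cam(n):
    i=camera_info(n); return i,R.from_quat(np.roll(i['rotation'],-1)).as_matrix()
def proj(n,P):
    i,M=cam(n); p=(np.atleast_2d(P)-i['origin'])@M; s=p[:,:2]/p[:,2:]
    s=s*(1+i['k1']*(s**2).sum(1,keepdims=True)); return s*[i['fx'],i['fy']]+[i['cx'],i['cy']]
def ray(n,uv):
    i,M=cam(n); d=(np.array(uv,float)-[i['cx'],i['cy']])/[i['fx'],i['fy']]; s=d.copy()
    for _ in range(9): s=d/(1+i['k1']*(s**2).sum())
    return i['origin'],M@np.r_[s,1]
def atz(n,uv,z):
    o,d=ray(n,uv); return o+d*(z-o[2])/d[2]
def tri(a,b):
    A=[];B=[]
    for n,uv in(("scene",a),("top",b)):
        o,d=ray(n,uv); d/=np.linalg.norm(d); P=np.eye(3)-np.outer(d,d); A.append(P);B.append(P@o)
    return np.linalg.lstsq(np.vstack(A),np.hstack(B),rcond=None)[0]
def crop(im,x,y,w,h,k): return cv2.resize(im[y:y+h,x:x+w],None,fx=k,fy=k,interpolation=cv2.INTER_CUBIC)
E
python3 - <<'E'
from h import *
s=cv2.imread("pics/scene0.png");t=cv2.imread("pics/top0.png")
a=np.hstack([crop(s,325,240,50,36,8),crop(t,135,192,50,36,8)])
b=np.hstack([crop(s,213,127,60,44,400/60),crop(t,272,171,60,44,400/60)])
cv2.imwrite("pics/c1.png",np.vstack([a,b[:290]]));
for n,l,c in(("scene",(352,264),(243,151)),("top",(153,210),(297,193))): print(atz(n,l,190),atz(n,c,160))
E
```

```text
[547.03148054 365.48640046 190.        ] [606.97144724 -76.50440799 160.        ]
[542.16298142 362.91407456 190.        ] [608.33604555 -84.74378054 160.        ]
```

View pics/c1.png

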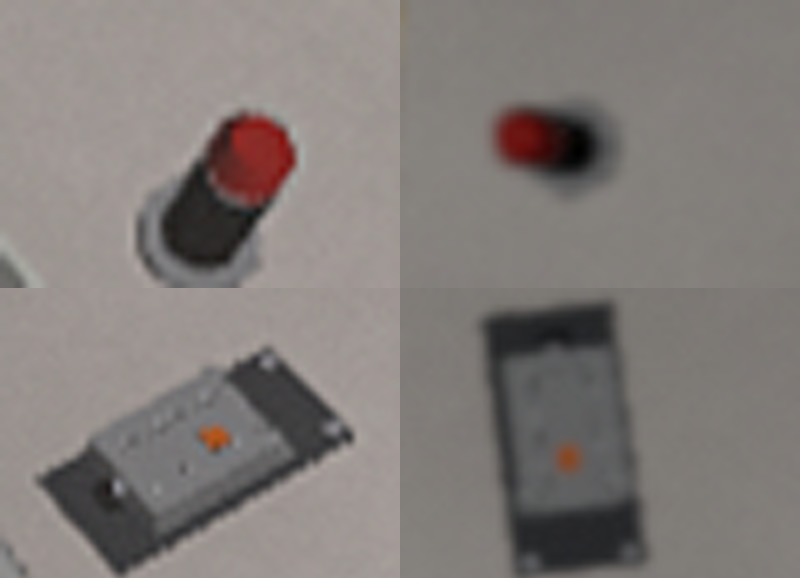

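The crop shows the chosen light (black barrel, red lens, grey flange). The clip's orange tongue lies nearer the robot-side end of the rail, so the mouth faces the robot and clip x points away from it.

```bash
python3 - <<'E'
from h import *
from scipy.optimize import least_squares as ls
f=lambda p,k,o:[(p[0]+.5)/k-.5+o[0],(p[1]+.5)/k-.5+o[1]]
k=400/60
S=[f((x,y-288),k,(213,127)) for x,y in[(268,348),(352,438),(122,572),(40,480)]] # mouth-left..., 
T=[f((x-400,y-288),k,(272,171)) for x,y in[(645,560),(518,572),(483,318),(610,305)]]
# order: (-64,-32),(-64,+32),(64,32),(64,-32)
L=np.array([(-64,-32,4),(-64,32,4),(64,32,4),(64,-32,4)],float)
def P(q): return R.from_euler('z',q[2]).apply(L)+[q[0],q[1],150]
for nm,use in(("both",(1,1)),("scene",(1,0)),("top",(0,1))):
    r=ls(lambda q:np.r_[use[0]*(proj("scene",P(q))-S).ravel(),use[1]*(proj("top",P(q))-T).ravel()],[607,-80,-.1])
    print(nm,r.x,np.abs(r.fun).max())
    q=r.x
    for n,t in(("scene",f((215,150),k,(213,127))),("top",f((168,172),k,(272,171)))):
        w=atz(n,t,161); print(" tongue local",n,R.from_euler('z',-q[2]).apply(w-[q[0],q[1],150]))
top=(f((256,150),8,(325,240)),f((122,135),8,(135,192)));bot=(f((200,238),8,(325,240)),f((172,148),8,(135,192)))
print("tri",tri(*top),tri(*bot))
for n,i in(("scene",0),("top",1)): print(atz(n,top[i],228),atz(n,bot[i],153))
E
```

```text
both [ 6.08547460e+02 -8.09405626e+01  1.42864325e-01] 0.9609242449002409
 tongue local scene [-8.99740637  2.66365563 11.        ]
 tongue local top [-11.48104676  -1.42170242  11.        ]
scene [ 6.08773914e+02 -7.86014225e+01  1.44890562e-01] 0.5566026594601396
 tongue local scene [-9.55380677  0.39994751 11.        ]
 tongue local top [-12.04571996  -3.68036972  11.        ]
top [ 6.08733715e+02 -8.28650064e+01  1.39998847e-01] 0.8607781574316391
 tongue local scene [-8.92089381  4.56946856 11.        ]
 tongue local top [-11.39281751   0.47701047  11.        ]
tri [544.18664129 364.86266209 222.13927285] [543.64807137 365.04686555 148.742531  ]
[546.01490563 366.79201127 228.        ] [544.61738322 366.56793324 153.        ]
[544.58320119 362.39546438 228.        ] [544.14338949 363.12762718 153.        ]
```

drive_tool --increments '[{"xyz": [36, 6, -15], "yaw": -0.1}, {"xyz": [72, 12, -30], "yaw": -0.2}, {"xyz": [108, 18, -45], "yaw": -0.3}, {"xyz": [144, 24, -60], "yaw": -0.4}, {"xyz": [180, 30, -70], "yaw": -0.497}]' --gripper 0 --newtons 60

```text
time: 0.52
eef_pos: [367.6, 471.3, 302.7]
eef_rot: [-0.0, 0.997, 0.074, 0.0]
contact_force: [0.4, -0.2, 0.8]
opening: 85.4
gripper_force: 0.0
```

```bash
cat >> h.py <<'E'
def delta(x,y,z,yaw=.143):
    s=get_state(); M=R.from_quat(np.roll(s['eef_rot'],-1)).as_matrix()
    a=np.arctan2(M[1,0],M[0,0]); d=M.T@(np.array([x,y,z])-s['eef_pos'])
    print(f"t={s['time']:.2f} pos",s['eef_pos'].round(1),"yaw",round(a,3),"F",s['contact_force'].round(1),"-> tool",d.round(1),"yaw",round(a-yaw,3),"open",round(s['opening'],1))
E
python3 -c "
from h import *
delta(544.5,364.8,290)"
```

```text
t=0.52 pos [367.6 471.3 302.7] yaw 0.149 F [ 0.4 -0.2  0.8] -> tool [159.2 131.6  12.7] yaw 0.006 open 85.4
```

drive_tool --increments '[{"xyz": [32, 26, 0], "yaw": 0}, {"xyz": [64, 52, 0], "yaw": 0}, {"xyz": [96, 79, 0], "yaw": 0}, {"xyz": [127, 105, 0], "yaw": 0}, {"xyz": [155, 130, 5], "yaw": 0}]'

```text
time: 0.93
eef_pos: [540.2, 364.3, 296.6]
eef_rot: [-0.0, 0.997, 0.071, 0.0]
contact_force: [-0.0, 1.1, 0.6]
opening: 85.2
gripper_force: 0.0
```

drive_tool --increments '[{"xyz": [0, 0, 0], "yaw": 0}, {"xyz": [0, 0, 0], "yaw": 0}, {"xyz": [0, 0, 0], "yaw": 0}, {"xyz": [0, 0, 0], "yaw": 0}, {"xyz": [0, 0, 0], "yaw": 0}]'

```text
time: 1.35
eef_pos: [537.4, 366.7, 296.7]
eef_rot: [-0.0, 0.997, 0.072, 0.0]
contact_force: [0.4, -0.2, -0.1]
opening: 85.7
gripper_force: 0.0
```

```bash
python3 - <<'E'
from h import *
delta(544.5,364.8,175)
s=camera("scene");t=camera("top")
cv2.imwrite("pics/a1.png",np.hstack([crop(s,300,190,100,100,4),crop(t,105,160,100,100,4)])[:,:,::-1])
E
```

```text
t=1.35 pos [537.4 366.7 296.7] yaw 0.145 F [ 0.4 -0.2 -0.1] -> tool [  6.7   2.9 121.7] yaw 0.002 open 85.7
```

View pics/a1.png

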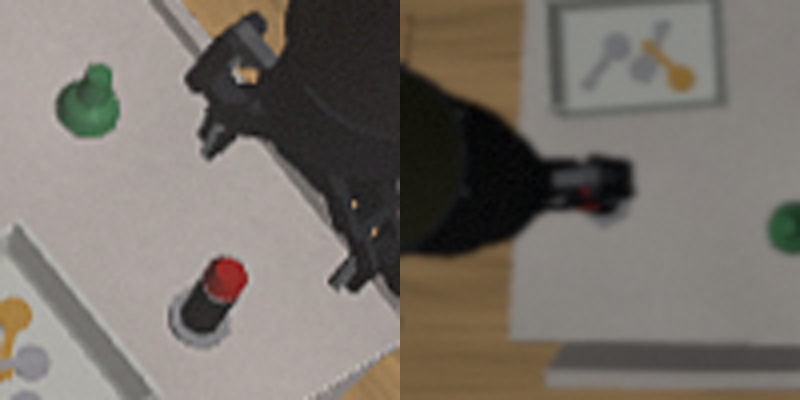

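The scene crop shows the light at (207,300), clear of the open fingers, with the stopper and key box well apart. Now I centre and descend.

drive_tool --increments '[{"xyz": [6.7, 2.9, 10], "yaw": 0.002}, {"xyz": [6.7, 2.9, 40], "yaw": 0.002}, {"xyz": [6.7, 2.9, 70], "yaw": 0.002}, {"xyz": [6.7, 2.9, 100], "yaw": 0.002}, {"xyz": [6.7, 2.9, 122], "yaw": 0.002}]'

```text
time: 1.87
eef_pos: [544.4, 363.4, 170.2]
eef_rot: [0.001, 0.997, 0.071, -0.002]
contact_force: [-0.1, 0.1, -0.5]
opening: 85.4
gripper_force: 0.0
```

drive_tool --increments '[{"xyz": [0, 0, 0], "yaw": 0}, {"xyz": [0, 0, 0], "yaw": 0}, {"xyz": [0, 0, 0], "yaw": 0}, {"xyz": [0, 0, 0], "yaw": 0}, {"xyz": [0, 0, 0], "yaw": 0}]'

```text
time: 2.28
eef_pos: [546.0, 364.4, 176.5]
eef_rot: [-0.001, 0.998, 0.071, 0.001]
contact_force: [-0.8, 0.2, 0.2]
opening: 85.4
gripper_force: 0.0
```

```bash
python3 - <<'E'
from h import *
delta(544.5,364.8,175)
s=camera("scene");t=camera("top")
cv2.imwrite("pics/a2.png",np.hstack([crop(s,315,220,66,66,6),crop(t,120,175,66,66,6)])[:,:,::-1])
E
```

```text
t=2.28 pos [546.  364.4 176.5] yaw 0.141 F [-0.8  0.2  0.2] -> tool [-1.4 -0.6  1.5] yaw -0.002 open 85.4
```

View pics/a2.png

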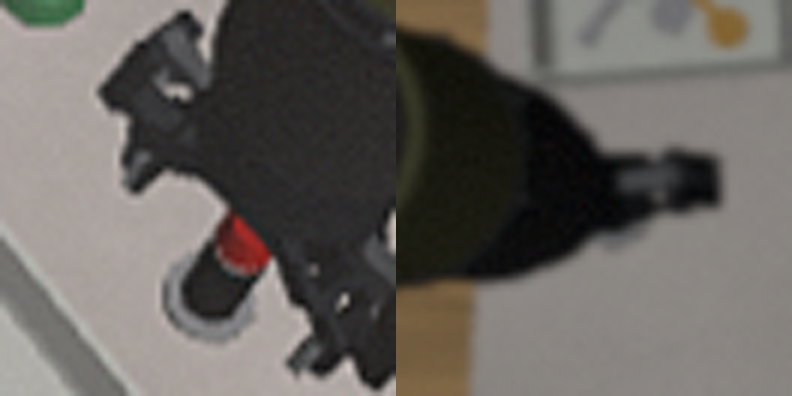

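The fingertips are at crop (135,185) and (302,365). Their midpoint falls on the barrel axis at that height, about (222,273), so I close.

drive_tool --increments '[{"xyz": [0, 0, 0], "yaw": 0}, {"xyz": [0, 0, 0], "yaw": 0}, {"xyz": [0, 0, 0], "yaw": 0}, {"xyz": [0, 0, 0], "yaw": 0}, {"xyz": [0, 0, 0], "yaw": 0}]' --gripper 255 --newtons 50

```text
time: 2.8
eef_pos: [545.3, 363.9, 174.3]
eef_rot: [0.0, 0.998, 0.071, -0.0]
contact_force: [1.0, 4.2, 0.5]
opening: 25.7
gripper_force: 1.2
```

drive_tool --increments '[{"xyz": [0, 0, 0], "yaw": 0}, {"xyz": [0, 0, 0], "yaw": 0}, {"xyz": [0, 0, 0], "yaw": 0}, {"xyz": [0, 0, 0], "yaw": 0}, {"xyz": [0, 0, 0], "yaw": 0}]'

```text
time: 3.22
eef_pos: [545.4, 363.9, 174.4]
eef_rot: [-0.0, 0.998, 0.071, 0.0]
contact_force: [-0.0, 0.1, 0.0]
opening: 23.0
gripper_force: 49.0
```

drive_tool --increments '[{"xyz": [0, 0, 0], "yaw": 0}, {"xyz": [0, 0, -5], "yaw": 0}, {"xyz": [0, 0, -20], "yaw": 0}, {"xyz": [0, 0, -45], "yaw": 0}, {"xyz": [0, 0, -70], "yaw": 0}]'

```text
time: 3.63
eef_pos: [544.9, 363.4, 244.0]
eef_rot: [0.001, 0.998, 0.071, -0.001]
contact_force: [0.6, -0.0, -1.1]
opening: 22.9
gripper_force: 49.0
```

drive_tool --increments '[{"xyz": [-3, 20, -8], "yaw": 0}, {"xyz": [-8, 58, -12], "yaw": 0}, {"xyz": [-14, 98, -12], "yaw": 0}, {"xyz": [-20, 138, -12], "yaw": 0}, {"xyz": [-26, 178, -12], "yaw": 0}]'

```text
time: 4.05
eef_pos: [544.1, 182.3, 256.4]
eef_rot: [0.0, 0.997, 0.071, -0.0]
contact_force: [0.9, -0.6, -1.2]
opening: 23.0
gripper_force: 49.1
```

drive_tool --increments '[{"xyz": [-6, 40, 0], "yaw": 0}, {"xyz": [-12, 80, 0], "yaw": 0}, {"xyz": [-18, 120, 0], "yaw": 0}, {"xyz": [-24, 160, 0], "yaw": 0}, {"xyz": [-30, 200, 0], "yaw": 0}]'

```text
time: 4.47
eef_pos: [542.5, -20.1, 256.7]
eef_rot: [-0.0, 0.997, 0.071, 0.0]
contact_force: [1.0, -0.3, -0.3]
opening: 22.8
gripper_force: 49.1
```

```bash
python3 - <<'E'
from h import *
delta(543.3,-90.2,215)
E
```

```text
t=4.47 pos [542.5 -20.1 256.7] yaw 0.142 F [ 1.  -0.3 -0.3] -> tool [-9.1 69.5 41.7] yaw -0.001 open 22.8
```

drive_tool --increments '[{"xyz": [-5, 30, 8], "yaw": -0.001}, {"xyz": [-9, 62, 16], "yaw": -0.001}, {"xyz": [-9, 69.5, 26], "yaw": -0.001}, {"xyz": [-9, 69.5, 42], "yaw": -0.001}, {"xyz": [-9, 69.5, 50], "yaw": -0.001}]'

```text
time: 4.88
eef_pos: [543.2, -88.8, 204.2]
eef_rot: [-0.0, 0.998, 0.07, -0.001]
contact_force: [0.5, 0.7, -1.1]
opening: 22.7
gripper_force: 49.2
```

drive_tool --increments '[{"xyz": [0, 0, 0], "yaw": 0}, {"xyz": [0, 0, 0], "yaw": 0}, {"xyz": [0, 0, 0], "yaw": 0}, {"xyz": [0, 0, 0], "yaw": 0}, {"xyz": [0, 0, 0], "yaw": 0}]'

```text
time: 5.3
eef_pos: [544.3, -87.9, 207.3]
eef_rot: [0.0, 0.997, 0.071, 0.001]
contact_force: [-0.3, 0.0, -0.5]
opening: 22.6
gripper_force: 49.2
```

```bash
python3 - <<'E'
from h import *
delta(543.3,-90.2,184)
s=camera("scene");t=camera("top")
cv2.imwrite("pics/s3.png",s[:,:,::-1]);cv2.imwrite("pics/t3.png",t[:,:,::-1])
cv2.imwrite("pics/a3.png",np.hstack([crop(s,213,110,80,60,5),crop(t,262,165,80,60,5)])[:,:,::-1])
E
```

```text
t=5.30 pos [544.3 -87.9 207.3] yaw 0.143 F [-0.3  0.  -0.5] -> tool [-1.4  2.1 23.3] yaw -0.0 open 22.6
```

View pics/a3.png

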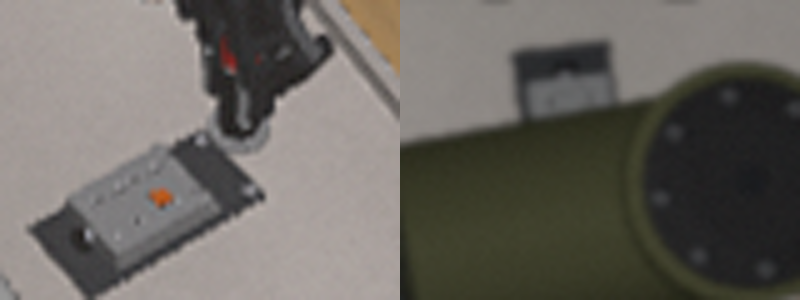

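The scene crop shows the light's flange (about (242,133)) hovering before the clip's mouth end. The top view is blocked by the arm. I lower to slot height in front of the mouth and look closely.

drive_tool --increments '[{"xyz": [-2, 2.8, 6], "yaw": 0}, {"xyz": [-2, 2.8, 12], "yaw": 0}, {"xyz": [-2, 2.8, 18], "yaw": 0}, {"xyz": [-2, 2.8, 23.5], "yaw": 0}, {"xyz": [-2, 2.8, 23.5], "yaw": 0}]'

```text
time: 5.82
eef_pos: [541.6, -91.3, 180.7]
eef_rot: [-0.0, 0.997, 0.071, -0.001]
contact_force: [0.4, 0.9, -1.9]
opening: 23.1
gripper_force: 49.2
```

drive_tool --increments '[{"xyz": [0, 0, 0], "yaw": 0}, {"xyz": [0, 0, 0], "yaw": 0}, {"xyz": [0, 0, 0], "yaw": 0}, {"xyz": [0, 0, 0], "yaw": 0}, {"xyz": [0, 0, 0], "yaw": 0}]'

```text
time: 6.23
eef_pos: [542.5, -91.4, 183.1]
eef_rot: [0.0, 0.997, 0.071, 0.0]
contact_force: [-0.1, 0.7, -1.3]
opening: 22.6
gripper_force: 49.2
```

```bash
python3 - <<'E'
from h import *
delta(543.4,-90.9,183.6)
s=np.mean([camera("scene").astype(float) for _ in range(6)],0).astype(np.uint8)[:,:,::-1].copy()
cv2.imwrite("pics/s4.png",s)
x0,y0,k=218,115,10
raw=crop(s,x0,y0,72,56,k); b=raw.copy()
st=get_state(); c=st['eef_pos']
bias=np.array([0,2.7,0])
th=np.linspace(0,2*np.pi,60)
def dr(P,col):
    p=(proj("scene",P)-[x0,y0]+.5)*k-.5; cv2.polylines(b,[np.round(p).astype(int)],False,col,1)
for z in(159.2,164.2): dr(np.c_[c[0]+19*np.cos(th),c[1]+19*np.sin(th),0*th+z]+bias,(0,255,255))
q=(608.7,-81.6,.143)
def loc(L): return R.from_euler('z',q[2]).apply(np.array(L,float))+[q[0],q[1],150]+bias
dr(loc([(-64,-32,4),(-64,32,4),(64,32,4),(64,-32,4),(-64,-32,4)]),(0,255,0))
dr(loc([(-66,0,20.5),(40,0,20.5)]),(255,0,255))
for y in(-13.5,13.5): dr(loc([(-26,y,20.5),(24,y,20.5)]),(255,0,0))
cv2.imwrite("pics/a4.png",b)
E
```

```text
t=6.23 pos [542.5 -91.4 183.1] yaw 0.142 F [-0.1  0.7 -1.3] -> tool [ 1.  -0.3 -0.5] yaw -0.001 open 22.6
```

View pics/a4.png

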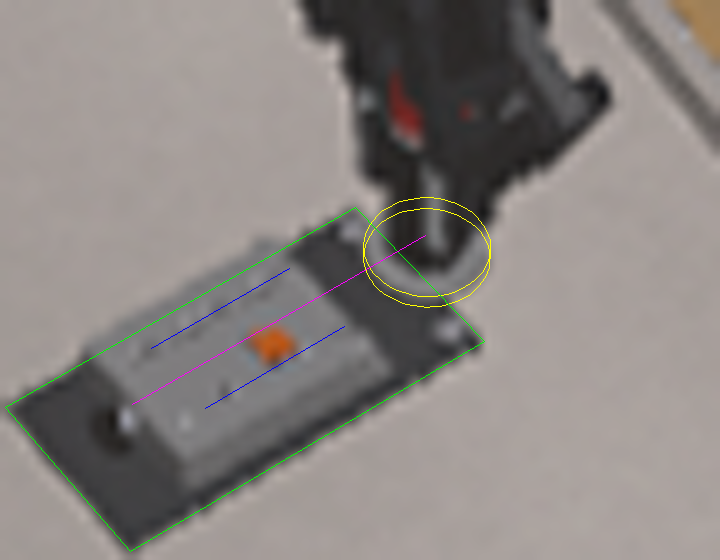

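The overlay fits: the rail lies on the green outline, the flange on the yellow circles (centre about (428,250)), and the tongue at (275,342) sits on the slot's middle line. d looks to be near +12, to be felt on the way in. I slide in now.

drive_tool --increments '[{"xyz": [4, -0.3, -0.5], "yaw": 0}, {"xyz": [8, -0.3, -0.5], "yaw": 0}, {"xyz": [12, -0.3, -0.5], "yaw": 0}, {"xyz": [16, -0.3, -0.5], "yaw": 0}, {"xyz": [19, -0.3, -0.5], "yaw": 0}]'

```text
time: 6.95
eef_pos: [561.6, -88.3, 183.1]
eef_rot: [0.0, 0.997, 0.071, -0.0]
contact_force: [-0.3, -0.5, -0.7]
opening: 22.8
gripper_force: 49.2
```

drive_tool --increments '[{"xyz": [1, 0, 0], "yaw": 0}, {"xyz": [2, 0, 0], "yaw": 0}, {"xyz": [3, 0, 0], "yaw": 0}, {"xyz": [4, 0, 0], "yaw": 0}, {"xyz": [5, 0, 0], "yaw": 0}]'

```text
time: 7.37
eef_pos: [566.1, -87.7, 183.4]
eef_rot: [0.0, 0.997, 0.071, 0.0]
contact_force: [0.3, 0.2, -1.1]
opening: 22.8
gripper_force: 49.2
```

```bash
cat >> h.py <<'E'
def lc():
    s=get_state(); p=R.from_euler('z',-.143).apply(s['eef_pos']-[608.7,-81.6,150]); f=R.from_euler('z',-.143).apply(s['contact_force'])
    print(f"t={s['time']:.2f} local",p.round(1),"F",f.round(1))
E
python3 -c "
from h import *
lc()"
```

```text
t=7.37 local [-43.    0.   33.4] F [ 0.3  0.2 -1.1]
```

drive_tool --increments '[{"xyz": [1, 0, 0], "yaw": 0}, {"xyz": [2, 0, 0], "yaw": 0}, {"xyz": [3, 0, 0], "yaw": 0}, {"xyz": [4, 0, 0], "yaw": 0}, {"xyz": [5, 0, 0], "yaw": 0}]'

```text
time: 7.78
eef_pos: [571.1, -87.0, 183.3]
eef_rot: [0.0, 0.997, 0.071, -0.0]
contact_force: [-0.9, -0.1, -1.7]
opening: 22.8
gripper_force: 49.2
```

drive_tool --increments '[{"xyz": [1, 0, 0], "yaw": 0}, {"xyz": [2, 0, 0], "yaw": 0}, {"xyz": [3, 0, 0], "yaw": 0}, {"xyz": [4, 0, 0], "yaw": 0}, {"xyz": [5, 0, 0], "yaw": 0}]'

```text
time: 8.2
eef_pos: [576.1, -86.3, 183.3]
eef_rot: [0.0, 0.997, 0.071, -0.0]
contact_force: [-0.2, -0.0, -1.6]
opening: 22.9
gripper_force: 49.2
```

```bash
python3 -c "
from h import *
lc()"
```

```text
t=8.20 local [-33.    0.   33.3] F [-0.2 -0.  -1.6]
```

drive_tool --increments '[{"xyz": [1, 0, 0], "yaw": 0}, {"xyz": [2, 0, 0], "yaw": 0}, {"xyz": [3, 0, 0], "yaw": 0}, {"xyz": [4, 0, 0], "yaw": 0}, {"xyz": [5, 0, 0], "yaw": 0}]'

```text
time: 8.62
eef_pos: [580.9, -85.7, 183.5]
eef_rot: [0.0, 0.997, 0.071, -0.0]
contact_force: [-0.8, 0.1, 0.5]
opening: 22.8
gripper_force: 49.2
```

drive_tool --increments '[{"xyz": [1, 0, 0], "yaw": 0}, {"xyz": [2, 0, 0], "yaw": 0}, {"xyz": [3, 0, 0], "yaw": 0}, {"xyz": [4, 0, 0], "yaw": 0}, {"xyz": [5, 0, 0], "yaw": 0}]'

```text
time: 9.03
eef_pos: [586.2, -84.8, 183.6]
eef_rot: [0.0, 0.997, 0.071, 0.0]
contact_force: [-1.0, -0.4, 0.5]
opening: 22.8
gripper_force: 49.2
```

```bash
python3 -c "
from h import *
lc()"
```

```text
t=9.03 local [-22.7  -0.   33.6] F [-1.1 -0.2  0.5]
```

drive_tool --increments '[{"xyz": [2, 0, 0], "yaw": 0}, {"xyz": [4, 0, 0], "yaw": 0}, {"xyz": [6, 0, 0], "yaw": 0}, {"xyz": [8, 0, 0], "yaw": 0}, {"xyz": [10, 0, 0], "yaw": 0}]'

```text
time: 9.45
eef_pos: [596.0, -83.4, 183.3]
eef_rot: [0.0, 0.997, 0.071, -0.0]
contact_force: [0.2, -0.0, 1.5]
opening: 23.0
gripper_force: 49.2
```

drive_tool --increments '[{"xyz": [2, 0, 0], "yaw": 0}, {"xyz": [4, 0, 0], "yaw": 0}, {"xyz": [6, 0, 0], "yaw": 0}, {"xyz": [8, 0, 0], "yaw": 0}, {"xyz": [9, 0, 0], "yaw": 0}]'

```text
time: 9.87
eef_pos: [604.9, -82.1, 183.3]
eef_rot: [0.0, 0.997, 0.071, -0.0]
contact_force: [-0.5, -0.7, 0.9]
opening: 22.5
gripper_force: 49.2
```

drive_tool --increments '[{"xyz": [1, 0, 0], "yaw": 0}, {"xyz": [2, 0, 0], "yaw": 0}, {"xyz": [3, 0, 0], "yaw": 0}, {"xyz": [4, 0, 0], "yaw": 0}, {"xyz": [5, 0, 0], "yaw": 0}]'

```text
time: 10.28
eef_pos: [609.7, -81.5, 183.3]
eef_rot: [0.0, 0.997, 0.071, 0.0]
contact_force: [-1.0, -0.4, 1.1]
opening: 22.8
gripper_force: 49.2
```

```bash
python3 -c "
from h import *
lc()"
```

```text
t=10.28 local [ 1.  -0.  33.3] F [-1.1 -0.3  1.1]
```

drive_tool --increments '[{"xyz": [1, 0, 0], "yaw": 0}, {"xyz": [2, 0, 0], "yaw": 0}, {"xyz": [3, 0, 0], "yaw": 0}, {"xyz": [4, 0, 0], "yaw": 0}, {"xyz": [5, 0, 0], "yaw": 0}]'

```text
time: 10.7
eef_pos: [614.7, -80.8, 183.3]
eef_rot: [0.0, 0.997, 0.071, -0.0]
contact_force: [-1.5, 1.0, 0.8]
opening: 23.3
gripper_force: 49.2
```

drive_tool --increments '[{"xyz": [0.5, 0, 0], "yaw": 0}, {"xyz": [1, 0, 0], "yaw": 0}, {"xyz": [1.5, 0, 0], "yaw": 0}, {"xyz": [1.5, 0, 0], "yaw": 0}, {"xyz": [1.5, 0, 0], "yaw": 0}]'

```text
time: 11.12
eef_pos: [616.1, -80.6, 183.4]
eef_rot: [0.0, 0.997, 0.071, 0.0]
contact_force: [-0.4, 0.2, 0.9]
opening: 22.9
gripper_force: 49.2
```

drive_tool --increments '[{"xyz": [0.4, 0, 0], "yaw": 0}, {"xyz": [0.8, 0, 0], "yaw": 0}, {"xyz": [1.2, 0, 0], "yaw": 0}, {"xyz": [1.2, 0, 0], "yaw": 0}, {"xyz": [1.2, 0, 0], "yaw": 0}]'

```text
time: 11.53
eef_pos: [617.3, -80.4, 183.3]
eef_rot: [0.0, 0.997, 0.071, 0.0]
contact_force: [-0.8, 0.1, 1.1]
opening: 23.4
gripper_force: 49.2
```

drive_tool --increments '[{"xyz": [0.4, 0, 0], "yaw": 0}, {"xyz": [0.8, 0, 0], "yaw": 0}, {"xyz": [1, 0, 0], "yaw": 0}, {"xyz": [1, 0, 0], "yaw": 0}, {"xyz": [1, 0, 0], "yaw": 0}]'

```text
time: 11.95
eef_pos: [618.3, -80.2, 183.3]
eef_rot: [0.0, 0.997, 0.071, 0.0]
contact_force: [-1.3, 0.4, 1.7]
opening: 23.0
gripper_force: 49.2
```

drive_tool --increments '[{"xyz": [0.4, 0, 0], "yaw": 0}, {"xyz": [0.8, 0, 0], "yaw": 0}, {"xyz": [0.8, 0, 0], "yaw": 0}, {"xyz": [0.8, 0, 0], "yaw": 0}, {"xyz": [0.8, 0, 0], "yaw": 0}]'

```text
time: 12.37
eef_pos: [619.1, -80.1, 183.3]
eef_rot: [0.0, 0.997, 0.071, 0.0]
contact_force: [-1.3, 0.3, 1.0]
opening: 22.7
gripper_force: 49.2
```

drive_tool --increments '[{"xyz": [0.4, 0, 0], "yaw": 0}, {"xyz": [0.7, 0, 0], "yaw": 0}, {"xyz": [0.7, 0, 0], "yaw": 0}, {"xyz": [0.7, 0, 0], "yaw": 0}, {"xyz": [0.7, 0, 0], "yaw": 0}]'

```text
time: 12.78
eef_pos: [619.7, -80.0, 183.3]
eef_rot: [0.0, 0.997, 0.071, 0.0]
contact_force: [-0.6, -0.5, 0.4]
opening: 23.3
gripper_force: 49.2
```

drive_tool --increments '[{"xyz": [0.3, 0, 0], "yaw": 0}, {"xyz": [0.6, 0, 0], "yaw": 0}, {"xyz": [0.6, 0, 0], "yaw": 0}, {"xyz": [0.6, 0, 0], "yaw": 0}, {"xyz": [0.6, 0, 0], "yaw": 0}]'

```text
time: 13.2
eef_pos: [620.3, -79.9, 183.3]
eef_rot: [0.0, 0.997, 0.071, 0.0]
contact_force: [-0.7, 0.1, 1.2]
opening: 22.9
gripper_force: 49.2
```

drive_tool --increments '[{"xyz": [0.3, 0, 0], "yaw": 0}, {"xyz": [0.6, 0, 0], "yaw": 0}, {"xyz": [0.6, 0, 0], "yaw": 0}, {"xyz": [0.6, 0, 0], "yaw": 0}, {"xyz": [0.6, 0, 0], "yaw": 0}]'

```text
time: 13.62
eef_pos: [620.9, -79.8, 183.3]
eef_rot: [0.0, 0.997, 0.071, 0.0]
contact_force: [-0.7, 0.0, 1.1]
opening: 23.0
gripper_force: 49.2
```

drive_tool --increments '[{"xyz": [0.3, 0, 0], "yaw": 0}, {"xyz": [0.6, 0, 0], "yaw": 0}, {"xyz": [0.6, 0, 0], "yaw": 0}, {"xyz": [0.6, 0, 0], "yaw": 0}, {"xyz": [0.6, 0, 0], "yaw": 0}]'

```text
time: 14.03
eef_pos: [621.6, -79.7, 183.4]
eef_rot: [0.0, 0.997, 0.071, 0.0]
contact_force: [-0.6, 0.3, 1.5]
opening: 22.7
gripper_force: 49.2
```

drive_tool --increments '[{"xyz": [0.3, 0, 0], "yaw": 0}, {"xyz": [0.6, 0, 0], "yaw": 0}, {"xyz": [0.6, 0, 0], "yaw": 0}, {"xyz": [0.6, 0, 0], "yaw": 0}, {"xyz": [0.6, 0, 0], "yaw": 0}]'

```text
time: 14.45
eef_pos: [622.1, -79.7, 183.3]
eef_rot: [0.0, 0.997, 0.071, 0.0]
contact_force: [-0.4, 0.1, 1.6]
opening: 22.6
gripper_force: 49.2
```

drive_tool --increments '[{"xyz": [0.3, 0, 0], "yaw": 0}, {"xyz": [0.6, 0, 0], "yaw": 0}, {"xyz": [0.6, 0, 0], "yaw": 0}, {"xyz": [0.6, 0, 0], "yaw": 0}, {"xyz": [0.6, 0, 0], "yaw": 0}]'

```text
time: 14.87
eef_pos: [622.7, -79.6, 183.4]
eef_rot: [0.0, 0.997, 0.071, 0.0]
contact_force: [0.0, -0.4, -0.1]
opening: 23.0
gripper_force: 49.2
```

```bash
python3 - <<'E'
from h import *
F=[];I=[]
for _ in range(8):
    I.append(camera("scene").astype(float)); F.append(get_state()['contact_force'])
print(np.mean(F,0).round(2),np.std(F,0).round(2)); lc()
s=np.mean(I,0).astype(np.uint8)[:,:,::-1]
cv2.imwrite("pics/a5.png",np.hstack([crop(s,218,115,72,56,8)]))
E
```

```text
[-0.55 -0.01  0.99] [0.62 0.38 0.42]
t=15.27 local [14.2 -0.  33.3] F [-1.4  0.4  1.3]
```

View pics/a5.png

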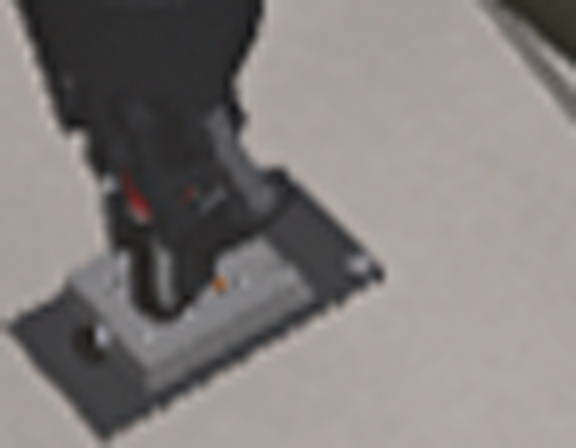

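The light stands in the slot with a bit of orange visible at (220,283). The mean vertical force shows the tongue is still pressed, so I push on in small steps.

drive_tool --increments '[{"xyz": [0.3, 0, 0], "yaw": 0}, {"xyz": [0.6, 0, 0], "yaw": 0}, {"xyz": [0.6, 0, 0], "yaw": 0}, {"xyz": [0.6, 0, 0], "yaw": 0}, {"xyz": [0.6, 0, 0], "yaw": 0}]'

```text
time: 15.68
eef_pos: [623.4, -79.3, 183.0]
eef_rot: [-0.0, 0.997, 0.071, -0.0]
contact_force: [0.7, 0.6, -1.5]
opening: 22.8
gripper_force: 49.2
```

```bash
python3 - <<'E'
from h import *
F=[];I=[]
for _ in range(8):
    I.append(camera("scene").astype(float)); F.append(get_state()['contact_force'])
print(np.mean(F,0).round(2),np.std(F,0).round(2)); lc()
s=np.mean(I,0).astype(np.uint8)[:,:,::-1]
cv2.imwrite("pics/a6.png",crop(s,218,115,72,56,8))
E
```

```text
[ 1.09  0.3  -1.21] [0.8  0.41 0.31]
t=16.08 local [14.8  0.  33.3] F [ 2.3  0.  -1.5]
```

View pics/a6.png

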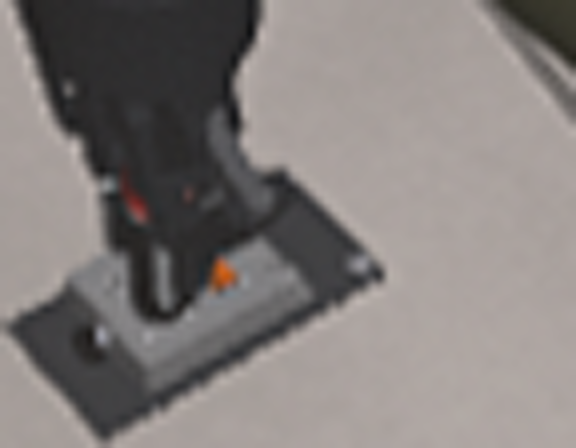

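The tongue now shows clearly larger at (225,272), and Fz has fallen back to the light's own weight, so it has sprung up behind the flange. I stop pushing, lower onto the floor and release.

drive_tool --increments '[{"xyz": [0, 0, 0.2], "yaw": 0}, {"xyz": [0, 0, 0.4], "yaw": 0}, {"xyz": [0, 0, 0.5], "yaw": 0}, {"xyz": [0, 0, 0.5], "yaw": 0}, {"xyz": [0, 0, 0.5], "yaw": 0}]'

```text
time: 16.5
eef_pos: [623.4, -79.5, 183.0]
eef_rot: [0.0, 0.997, 0.071, 0.0]
contact_force: [0.7, -0.4, 0.4]
opening: 23.2
gripper_force: 49.2
```

drive_tool --increments '[{"xyz": [0, 0, 0], "yaw": 0}, {"xyz": [0, 0, 0], "yaw": 0}, {"xyz": [0, 0, 0], "yaw": 0}, {"xyz": [0, 0, 0], "yaw": 0}, {"xyz": [0, 0, 0], "yaw": 0}]' --newtons 20

```text
time: 16.92
eef_pos: [623.3, -79.5, 182.9]
eef_rot: [0.0, 0.997, 0.071, 0.0]
contact_force: [1.0, -0.8, -0.9]
opening: 22.8
gripper_force: 49.2
```

drive_tool --increments '[{"xyz": [0, 0, 0], "yaw": 0}, {"xyz": [0, 0, 0], "yaw": 0}, {"xyz": [0, 0, 0], "yaw": 0}, {"xyz": [0, 0, 0], "yaw": 0}, {"xyz": [0, 0, 0], "yaw": 0}]' --gripper 60

```text
time: 17.33
eef_pos: [623.2, -79.6, 182.8]
eef_rot: [0.0, 0.997, 0.071, -0.0]
contact_force: [0.6, 0.4, 0.0]
opening: 65.2
gripper_force: 0.0
```

drive_tool --increments '[{"xyz": [0, 0, 0], "yaw": 0}, {"xyz": [0, 0, 0], "yaw": 0}, {"xyz": [0, 0, 0], "yaw": 0}, {"xyz": [0, 0, 0], "yaw": 0}, {"xyz": [0, 0, 0], "yaw": 0}]'

```text
time: 17.75
eef_pos: [623.3, -79.5, 182.8]
eef_rot: [0.0, 0.997, 0.071, -0.0]
contact_force: [-0.3, 0.3, 0.0]
opening: 65.2
gripper_force: 0.0
```

Released. I lift straight up and back off for a final look.

drive_tool --increments '[{"xyz": [0, 0, -10], "yaw": 0}, {"xyz": [0, 0, -30], "yaw": 0}, {"xyz": [0, 0, -55], "yaw": 0}, {"xyz": [0, 0, -80], "yaw": 0}, {"xyz": [0, 0, -105], "yaw": 0}]'

```text
time: 18.17
eef_pos: [623.1, -79.6, 290.0]
eef_rot: [0.0, 0.997, 0.071, 0.0]
contact_force: [0.6, 0.0, 1.0]
opening: 65.4
gripper_force: 0.0
```

drive_tool --increments '[{"xyz": [-30, 0, -10], "yaw": 0}, {"xyz": [-60, 0, -20], "yaw": 0}, {"xyz": [-90, 0, -20], "yaw": 0}, {"xyz": [-120, 0, -20], "yaw": 0}, {"xyz": [-140, 0, -20], "yaw": 0}]'

```text
time: 18.58
eef_pos: [482.8, -99.9, 309.7]
eef_rot: [0.0, 0.997, 0.071, 0.001]
contact_force: [-0.1, 0.1, 1.3]
opening: 65.5
gripper_force: 0.0
```

drive_tool --increments '[{"xyz": [0, 0, 0], "yaw": 0}, {"xyz": [0, 0, 0], "yaw": 0}, {"xyz": [0, 0, 0], "yaw": 0}, {"xyz": [0, 0, 0], "yaw": 0}, {"xyz": [0, 0, 0], "yaw": 0}]'

```text
time: 19.0
eef_pos: [485.2, -99.2, 307.3]
eef_rot: [0.0, 0.997, 0.071, -0.001]
contact_force: [0.6, 0.5, 0.6]
opening: 65.2
gripper_force: 0.0
```

```bash
python3 - <<'E'
from h import *
s=np.mean([camera("scene").astype(float) for _ in range(6)],0).astype(np.uint8)[:,:,::-1]
o=crop(s,218,115,72,56,8); w=cv2.resize(s[60:348,120:420],(224,215)); c=np.zeros((448,224,3),np.uint8); c[:215]=w
cv2.imwrite("pics/a7.png",np.hstack([o,c]));lc()
E
```

```text
t=19.30 local [-1.251e+02  1.000e-01  1.576e+02] F [ 0.2 -0.8  0.1]
```

View pics/a7.png

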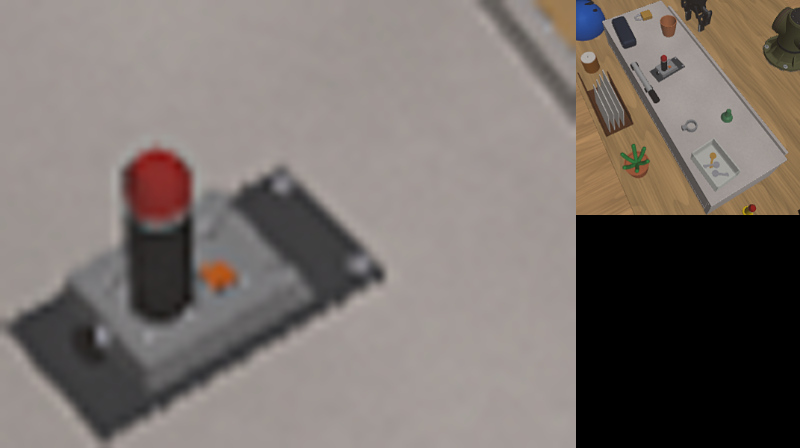

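The light stands upright in the clip at (160,240), the raised orange tongue shows behind the flange at (218,275), and the other things on the shelf are where they were.

```bash
python3 -c "
from bench import *
print(job_done())"
```

```text
the job is handed in; nothing more can be done
None
```

The bicycle light stands upright in the clip with the orange tongue sprung up behind its flange, the rest of the shelf looks undisturbed in the final picture, and the job was handed in at about 19 s of the 56 s allowed.

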